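# Unhang the spice rack's sliding door and stand it to dry

## Robot

A 7-joint arm with a two-finger parallel gripper is mounted at the origin on the work surface. World frame = base frame: x ahead of the robot, y to its left, z up, the work surface at z = 0. Lengths are in m, angles in rad, forces in N, time in s.
With the tool pointing down it reaches from about 0.35 to 0.775 m from the base axis. Payload 3.1 kg.
Tool frame: the origin (TCP) lies at the very end of the fingers, on their centre line; the grasp point (between the pads) lies 19 mm behind it; z points along the fingers, y is the line along which they close (so a half turn about z gives the same grasp; the last joint's range is limited). The gripper opens to 85 mm and grips with 20 to 120 N. Pads are 22 mm wide; open, the fingers measure 114 mm over their backs; the gripper's body (76 mm by 85 mm) begins 54 mm behind the grasp point. The pads swing forward as they close: fully open they stand 13 mm farther back than shut.
Start: joints at [1.112, 0.311, 0.014, 1.512, -0.004, 1.319, -0.027], TCP at [0.223, -0.503, 0.231] pointing down, gripper open.
Joint ranges: [-2.7, 2.7], [-0.3, 1.91], [-1.27, 1.3], [0.12, 2.57], [-1.44, 4.58], [0.2, 2.03], [-3.05, 3.05]. Speed limits (rad/s): [2.79, 2.79, 3.14, 3.14, 3.14, 3.14, 3.14].

## Interface

Orientations are given as a rotation vector (axis times angle).
In Python, from bench import * gives the robot as it stands.
- The arm moves only by the tool send_rows, never from a script. Its argument "series" is a list of rows, each an object of numbers: "tx", "ty", "tz": the shift along the tool's x, y, z each as a share of 200 mm, from -1 to 1; "ax", "ay", "az": the turn, a rotation vector about the tool's x, y, z each as a share of pi/2 rad, from -1 to 1; "gripper": the opening, from 0 (shut) to 1 (fully open). In form: [{"tx": .., "ty": .., "tz": .., "ax": .., "ay": .., "az": .., "gripper": ..}, ...]. A call has 1 to 8 rows; each row is the pose to reach, as a shift and turn from the pose commanded when the call began, along the tool's axes at that moment; what a row does not reach only later rows make up. A row lasts 1/8 s, in which the tool goes at most 62.5 mm and 10.7 degrees, less where a joint would pass 70% of its speed; a pose out of reach is approached as far as the arm can. A call with a number of a shift or a turn outside -1 to 1 is refused whole. A call with a gripper value outside its range is refused whole. The fingers move at their own pace and stop on an object; "newtons" is the grip in N (left out, the last holds). Time passes only in rows, so rows that repeat a pose let the fingers close. It gives the time, the measured TCP pose, the force, the opening and the grip force at its end, in the units of the state.
- sense(): the state, without advancing time (a new reading comes with each control period).
- camera(name): name is "scene" or "side" or "wrist"; returns a dict with "color" (384x512x3 uint8, red, green, blue), "K" (3x3 intrinsics, pixels), "world_from_camera" (4x4, takes a point from camera to world coordinates); the wrist camera has in their place "T_tool_cam" (4x4, takes a point from camera to tool coordinates, whose origin is the TCP and whose axes are the flange's). Camera axes: x right, y down, z forward; pixel columns grow to the right and rows downward; lengths in m; the calibration is good to about 2 mm. A picture is of the moment at which its call begins: read the wrist's pose just before it. There is no depth.
- job_done(): hands the job in; it is judged then, once.
Trained networks look in a picture, given as the dict that the camera call returned (one of the last four; its "shot" number tells which), for a name from the list of things; names that differ only in an ending like _2 or _b are one class to them, and where a whole thing is asked for, a point or a joint stands for the part that bears it (a point fixed in the world has none). Each returns a list of dicts, best first, with "confidence" (0 to 1); they miss things now and then, are a little off and sometimes report something else, mostly with a low value. They report only what shows in the picture. A call takes as long as a camera call.
- outline_of(picture, thing): "pixels" (384x512 bool, what is visible of it) and "box" ([left, top, right, bottom] in pixels, round what is visible of it).
The state is a dict: "time_s": time; "qpos": joint angles; "qd": joint speeds; "tau": joint torques, N m; "eef_pos": TCP position; "eef_rot": TCP orientation; "contact_force": force on the tool from outside, world axes, zero at the start; "wrist_torque": the same for the moment, N m; "grip_width": opening from 0.0 (shut) to 1.0 (fully open); "finger_force": force on a finger pad.
Only numpy, scipy, OpenCV 4.12 (cv2) and the standard library are available. Lean on these libraries where they do the work, as an engineer would, in place of code of your own. Each camera call takes 0.05 s, during which the arm holds its last target. There are 200 camera calls.

## Task

Take the acrylic sliding door off the spice rack for drying: by its bamboo grip, slide it along its keyhole slots until the wide ends are over the stud heads, then draw it straight off the studs. Stand it upright in the slot between the dowels of the wooden drying stand, about in the middle and all the way down before you let go, and leave the jars, the measuring spoons and the mug where they are.

Things in the scene. Friction and masses are not known exactly. Their poses are not given: they have to be found in the camera images.
- rack: Fixed teak spice rack, three stepped tiers, 300 mm wide (y), 280 mm deep. Origin: on the counter below the middle of the front rail's front face; -x points out of the front, y along the rail, z up. Rail 14 mm thick, top 115 mm high. Jars on the lowest tier behind it reach 98 mm; the second tier, jars up to 168 mm, starts 104 mm behind the rail's face; the third tier's jars reach 238 mm.
- studs (a point): Point on the rail's front face midway between two fixed steel headed studs that stick out along the rack's -x, 100 mm above the counter; same axes as the rack. Studs at y = -45 and +45 mm: shank 8 mm in diameter and 13 mm long from the face, then a head 18 mm in diameter, 4 mm thick (it ends 17 mm from the face).
- door_grip (a point): Loose blue-tinted acrylic door, about 0.2 kg, hung on the studs. Point: centre of the bamboo grip strip on its top, 14 mm thick (x), 80 long (y), 45 high. Axes as the rack's while hung. Below is the panel, 8 mm thick, 192 wide, 100 high (22.5 to 122.5 mm under this point). Take the strip from above across its thickness. Door has 2.5 mm play each way between rail and heads.
- door_keys (a point): Door point midway between the wide ends of its two keyholes, mid-thickness: 50.5 mm below door_grip, 25 mm to its +y. Wide ends: 28 mm square, centred at y = -45 and +45 mm from here. Slide the door to the rack's -y, 23 to 47 mm, until this point is level in y with studs; heads then pass with 4 to 5 mm to spare. A stop comes about 10 mm too far, where heads do not pass.
- door_slots (a point): Door point midway between the blind ends of its two keyhole slots, 55 mm to -y of door_keys. From each wide end a slot 11 mm high runs level to -y to the blind end. The hung door rests with the slots' upper edges on the shanks, door_keys 1.5 mm lower than studs. Once the wide ends are at the studs only the hand keeps it at that height.
- door_foot (a point): Door point: middle of the panel's lower edge (mid-thickness), 122.5 mm below door_grip. Same axes.
- stand_slot (a point): Fixed wooden drying stand, base 100 (x) x 150 (y) x 15 mm. Point: middle of the base's upper face, z up. Four upright dowels 12 mm in diameter, 70 mm tall from that face, tips tapered, at x = -16 and +16, y = -45 and +45 mm leave a slot 20 mm wide along the stand's y, through the point. The door stands in it with its lower edge on the base, either way round.
- jar_l_mid (a point): Loose square glass jar with a bamboo lid, 60 x 60 x 78 mm, standing on the lowest tier behind the door; the point is its centre.
- jar_r_mid (a point): Second such jar on the lowest tier; the point is its centre.
- spoons_mid (a point): Set of three steel measuring spoons clipped together, about 130 mm long and 15 mm high, lying on the counter; the point is in its middle, 6 mm up.
- mug_mid (a point): Blue mug, 76 mm wide, 85 mm high, standing on the counter; the point is half-way up on its axis.

How it is judged:
On the way, in this order (a step that is already met when the one before it is completed fails the run):
1. the door, still on the studs, is slid so that the wide ends of its keyholes are over the stud heads (y of door_keys in the frame of studs between -0.007 and 0.007 m and x of door_keys in the frame of studs above -0.0125 m).
2. the door is drawn off, clear of the stud heads (x of door_keys in the frame of studs below -0.022 m).
3. the door is lowered all the way into the stand's slot while still held (x of door_foot in the frame of stand_slot between -0.012 and 0.012 m and y of door_foot in the frame of stand_slot between -0.04 and 0.04 m and z of door_foot in the frame of stand_slot below 0.008 m and angle between door_foot's own z axis and vertical below 0.28 rad and contact force between the fingers and door above 0.5 N), for 0.05 s.
At the end, for the whole second after the job is handed in: the door stands released and at rest in the stand's slot: lower edge within 8 mm of the base's surface, its middle within 12 mm of the slot's centre line and 40 mm along it, leaning less than 16 degrees; jars, spoons and mug within 25 mm of where they were (x of door_foot in the frame of stand_slot between -0.012 and 0.012 m and y of door_foot in the frame of stand_slot between -0.04 and 0.04 m and z of door_foot in the frame of stand_slot below 0.008 m and angle between door_foot's own z axis and vertical below 0.28 rad and linear speed of door below 0.04 m/s and angular speed of door below 0.6 rad/s and contact force between the fingers and door below 0.05 N and distance of each of jar_l_mid, jar_r_mid, spoons_mid, mug_mid from where it was at the start of the episode below 0.025 m); the robot touches nothing.
It fails at once if left loose jar moved more than 25 mm or tipped (distance of jar_l_mid from where it was at the start of the episode above 0.025 m or angle between jar_l_mid's own z axis and vertical above 0.35 rad).
It fails at once if right loose jar moved more than 25 mm or tipped (distance of jar_r_mid from where it was at the start of the episode above 0.025 m or angle between jar_r_mid's own z axis and vertical above 0.35 rad).
It fails at once if measuring spoons moved more than 25 mm or tipped (distance of spoons_mid from where it was at the start of the episode above 0.025 m or angle between spoons_mid's own z axis and vertical above 0.35 rad).
It fails at once if mug moved more than 25 mm or tipped (distance of mug_mid from where it was at the start of the episode above 0.025 m or angle between mug_mid's own z axis and vertical above 0.35 rad).
It also fails if it takes over 48 s, if anything falls off the work surface, if the arm or the gripper's body presses on something with over 40 N, if the wrist force passes 120 N, or if a joint passes its speed limit or range.

## Working session

There is one attempt and no reset: what is moved stays moved. The work goes in short steps, Python scripts to look and compute and a tool call to move; the robot and the scene stay as the last step left them, time stands still between calls to the robot, and variables do not carry over. Pictures are saved under pics/ and viewed, at most 10 in all, crops included, and the job is handed in when it is done.

Besides the shell and the picture viewer there is one more tool, called after "Emit:" by a JSON object that holds its "op" and its "data". send_rows: Moves the arm, as the interface text tells. Its arguments: {"type":"object","properties":{"series":{"type":"array"},"newtons":{"type":"number"}},"required":["series"]}

```bash
mkdir -p pics; ls
python3 - <<'E'
from bench import *
import cv2,numpy as np
s=sense(); print({k:np.round(v,3).tolist() for k,v in s.items()})
for n in ["scene","side"]:
    p=camera(n); print(n,np.round(p["K"],1).tolist(),np.round(p["world_from_camera"],3).tolist())
    cv2.imwrite(f"pics/{n}0.png",cv2.cvtColor(p["color"],cv2.COLOR_RGB2BGR))
    for t in ["rack","studs","door_grip","stand_slot","jar_l_mid","spoons_mid","mug_mid"]:
        try: print(t,[(round(o["confidence"],2),np.round(o["box"]).tolist()) for o in outline_of(p,t)][:3])
        except Exception as e: print(t,e)
E
```

```text
pics
{'time_s': 0.0, 'qpos': [1.112, 0.312, 0.014, 1.513, -0.004, 1.319, -0.027], 'qd': [0.001, -0.0, -0.0, 0.0, 0.001, -0.002, 0.001], 'tau': [0.0, -37.992, 0.146, -23.059, 0.012, 0.014, 0.0], 'eef_pos': [0.222, -0.502, 0.23], 'eef_rot': [-3.071, -0.65, 0.001], 'contact_force': [-0.48, -0.526, -0.177], 'wrist_torque': [0.052, -0.06, 0.048], 'finger_force': 0.0, 'grip_width': 0.997}
scene [[454.8, 0.0, 259.5], [0.0, 454.8, 184.7], [0.0, 0.0, 1.0]] [[-0.398, 0.618, -0.678, 1.236], [0.917, 0.265, -0.297, 0.323], [-0.004, -0.74, -0.672, 0.748], [0.0, 0.0, 0.0, 1.0]]
rack [(0.71, [85.0, 64.0, 265.0, 247.0])]
studs [(0.71, [84.0, 62.0, 266.0, 246.0])]
door_grip [(0.71, [171.0, 148.0, 248.0, 232.0])]
stand_slot [(0.83, [314.0, 176.0, 373.0, 247.0])]
jar_l_mid [(0.9, [161.0, 165.0, 195.0, 196.0]), (0.24, [172.0, 149.0, 247.0, 230.0])]
spoons_mid [(0.92, [224.0, 236.0, 282.0, 293.0])]
mug_mid [(0.94, [297.0, 250.0, 341.0, 308.0]), (0.23, [82.0, 60.0, 264.0, 247.0])]
side [[361.7, 0.0, 256.5], [0.0, 361.7, 191.2], [0.0, 0.0, 1.0]] [[-0.854, -0.378, 0.358, 0.34], [-0.52, 0.647, -0.558, 0.411], [-0.021, -0.663, -0.749, 0.662], [0.0, 0.0, 0.0, 1.0]]
rack [(0.75, [235.0, 65.0, 423.0, 252.0]), (0.26, [241.0, 143.0, 299.0, 224.0])]
studs [(0.79, [231.0, 63.0, 424.0, 250.0])]
door_grip [(0.74, [240.0, 142.0, 298.0, 223.0])]
stand_slot [(0.92, [197.0, 284.0, 294.0, 374.0])]
jar_l_mid [(0.74, [271.0, 142.0, 298.0, 179.0])]
spoons_mid [(0.57, [171.0, 202.0, 233.0, 248.0])]
mug_mid [(0.94, [126.0, 237.0, 174.0, 290.0])]
```

```bash
cd pics; python3 -c "
import cv2
a=cv2.imread('scene0.png');cv2.imwrite('scene0b.png',cv2.resize(a[50:320,70:390],(800,675),interpolation=cv2.INTER_CUBIC)[:600])
a=cv2.imread('side0.png');cv2.imwrite('side0b.png',cv2.resize(a[50:384,120:440],(575,600),interpolation=cv2.INTER_CUBIC))"
```

```text
(no output)
```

View pics/scene0b.png

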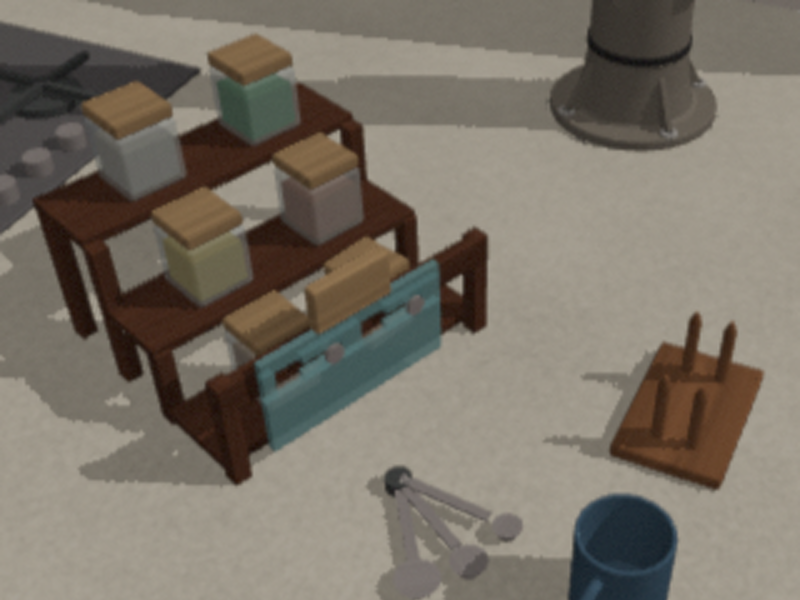

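View pics/side0b.png

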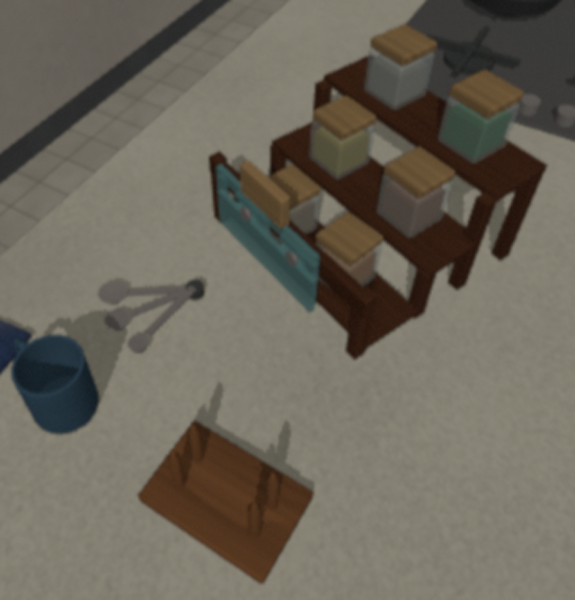

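Both pictures show the rack with the door hung (scene crop: stud heads at (335,352) and (415,305), wide ends to their left). The stand is at the right (tips around (663–731, 316–393)), and the spoons and mug lie between. Now I'll fit poses from these points.

```bash
cat > h.py <<'E'
from bench import *
import cv2,numpy as np
from scipy.optimize import least_squares
from scipy.spatial.transform import Rotation as R
def save(p,n): cv2.imwrite(f"pics/{n}.png",cv2.cvtColor(p["color"],cv2.COLOR_RGB2BGR))
def wristpic():
    s=sense(); p=camera("wrist"); T=np.eye(4); T[:3,:3]=R.from_rotvec(s["eef_rot"]).as_matrix(); T[:3,3]=s["eef_pos"]
    p["world_from_camera"]=T@p["T_tool_cam"]; return p
def proj(p,X):
    X=np.atleast_2d(X);c=(X-p["world_from_camera"][:3,3])@p["world_from_camera"][:3,:3]; u=c@np.array(p["K"]).T; return u[:,:2]/u[:,2:]
def place(q,X): # q=x,y,yaw
    c,s=np.cos(q[2]),np.sin(q[2]); X=np.atleast_2d(X); return np.c_[q[0]+c*X[:,0]-s*X[:,1],q[1]+s*X[:,0]+c*X[:,1],X[:,2]]
def fit(obs,q0): # obs list of (pic,points,pixels)
    f=lambda q:np.concatenate([(proj(p,place(q,X))-U).ravel() for p,X,U in obs])
    r=least_squares(f,q0,loss="soft_l1",f_scale=1.5); return r.x,f(r.x).reshape(-1,2)
def onplane(p,uv,z):
    d=p["world_from_camera"][:3,:3]@np.linalg.inv(p["K"])@np.array([*uv,1.]);o=p["world_from_camera"][:3,3];return o+d*(z-o[2])/d[2]
E
python3 - <<'E'
from h import *
a=camera("scene");b=camera("side")
A=lambda L:np.array(L)/2.5+[70,50]
B=lambda L:np.array(L)/1.797+[120,50]
st=np.array([[-.017,.045,.1],[-.017,-.045,.1]])
r,e=fit([(a,st,A([[335,352],[415,305]])),(b,st,B([[248,214],[291,257]]))],[.45,-.3,-2.3])
print("rack",r,e.round(1).tolist())
best=None
tip=[[i*.016,j*.045,.085] for i in(-1,1) for j in (-1,1)]; co=[[i*.05,j*.075,.015] for i in(-1,1) for j in (-1,1)]
# base corners by position: scene order TL,TR,BL,BR ; long axis TL-BL in the scene
for k in (0,1):
    X=np.array([[-.05,-.075,.015],[.05,-.075,.015],[-.05,.075,.015],[.05,.075,.015],[-.016,-.045,.085],[.016,-.045,.085],[-.016,.045,.085],[.016,.045,.085]])
    UA=A([[663,345],[763,373],[612,452],[718,485],[695,316],[731,325],[663,379],[699,393]])
    if k: X[:,1]*=-1
    for y0 in np.arange(-3,3,.8):
        q,e=fit([(a,X,UA)],[.6,.1,y0]); c=np.abs(e).mean()
        if best is None or c<best[0]: best=(c,q,e)
print("stand",best[0],best[1],best[2].round(1).tolist())
q=best[1]
tipB=B([[197,426],[183,446],[277,468],[255,500]])
print("side proj of tips",((proj(b,place(q,tip))-[120,50])*1.797).round().tolist()," corners",((proj(b,place(q,co))-[120,50])*1.797).round().tolist())
m={}
for n in("spoons_mid","mug_mid"):
    for p in(a,b):
        o=outline_of(p,n)[0]["pixels"]; ys,xs=np.nonzero(o); print(n,onplane(p,(xs.mean(),ys.mean()),.006 if n[0]=="s" else .042).round(3))
E
```

```text
rack [ 0.59506667 -0.06248608 -1.9813899 ] [[-0.5, -0.9], [0.0, -1.3], [-1.4, -0.3], [-0.2, 0.7]]
stand 0.6068585464087963 [0.51025739 0.21398773 1.54476854] [[-1.0, -0.9], [0.5, 0.1], [-2.2, -1.1], [0.5, 0.6], [0.1, 0.0], [-0.1, 0.4], [0.3, 0.7], [0.8, -0.3]]
side proj of tips [[183.0, 423.0], [262.0, 471.0], [163.0, 449.0], [243.0, 500.0]]  corners [[185.0, 415.0], [305.0, 487.0], [127.0, 491.0], [252.0, 578.0]]
spoons_mid [0.716 0.059 0.006]
spoons_mid [0.716 0.06  0.006]
mug_mid [0.718 0.215 0.042]
mug_mid [0.719 0.215 0.042]
```

```bash
cat >> h.py <<'E'
def goto(P,yaw): # tool y direction angle yaw, tool down -> shares from current measured pose
    s=sense(); M=R.from_rotvec(s["eef_rot"]).as_matrix(); y=np.array([np.cos(yaw),np.sin(yaw),0]); z=np.array([0,0,-1.])
    best=min((R.from_matrix(M.T@np.c_[np.cross(k*y,z),k*y,z]).as_rotvec() for k in(1,-1)),key=np.linalg.norm)
    print("P",s["eef_pos"].round(4),"shift",(M.T@(np.array(P)-s["eef_pos"])/.2).round(3),"turn",(best/(np.pi/2)).round(3))
E
python3 - <<'E'
from h import *
p=wristpic(); print(p["T_tool_cam"].round(3).tolist(),p["K"].round(1).tolist())
goto([0.55,-0.0,0.40],-1.98)
E
```

```text
[[0.0, -0.947, -0.322, 0.083], [1.0, 0.0, 0.0, 0.001], [-0.0, -0.322, 0.947, -0.142], [0.0, 0.0, 0.0, 1.0]] [[325.2, 0.0, 255.9], [0.0, 325.2, 194.6], [0.0, 0.0, 1.0]]
P [ 0.2227 -0.5029  0.2313] shift [ 2.515 -1.637 -0.844] turn [0.    0.    0.526]
```

Emit:
{"op": "send_rows", "data": {"series": [{"tz": -0.3,"gripper": 1},{"tz": -0.6,"gripper": 1},{"tz": -0.85,"gripper": 1},{"tz": -0.85,"gripper": 1}]}}

```text
schema error: expected keys tx, ty, tz, ax, ay, az, gripper
```

Emit:
{"op": "send_rows", "data": {"series": [{"tx": 0,"ty": 0,"tz": -0.3,"ax": 0,"ay": 0,"az": 0,"gripper": 1},{"tx": 0,"ty": 0,"tz": -0.6,"ax": 0,"ay": 0,"az": 0,"gripper": 1},{"tx": 0.1,"ty": -0.1,"tz": -0.85,"ax": 0,"ay": 0,"az": 0.1,"gripper": 1},{"tx": 0.3,"ty": -0.3,"tz": -0.85,"ax": 0,"ay": 0,"az": 0.2,"gripper": 1},{"tx": 0.5,"ty": -0.5,"tz": -0.85,"ax": 0,"ay": 0,"az": 0.3,"gripper": 1},{"tx": 0.7,"ty": -0.7,"tz": -0.85,"ax": 0,"ay": 0,"az": 0.4,"gripper": 1},{"tx": 0.9,"ty": -0.9,"tz": -0.85,"ax": 0,"ay": 0,"az": 0.52,"gripper": 1},{"tx": 1,"ty": -1,"tz": -0.85,"ax": 0,"ay": 0,"az": 0.52,"gripper": 1}]}}

```text
time_s: 2.15
eef_pos: [0.3255, -0.2364, 0.4017]
eef_rot: [3.079, -0.621, 0.002]
contact_force: [0.1, -0.9, -0.2]
grip_width: 0.998
finger_force: 0.0
```

Run:
```python
from h import *
goto([0.55,-0.0,0.40],-1.98)
```

```text
P [ 0.3255 -0.2364  0.4017] shift [ 0.576 -1.525  0.009] turn [ 0.    -0.001  0.007]
```

Emit:
{"op": "send_rows", "data": {"series": [{"tx": 0.15,"ty": -0.3,"tz": 0,"ax": 0,"ay": 0,"az": 0,"gripper": 1},{"tx": 0.3,"ty": -0.6,"tz": 0,"ax": 0,"ay": 0,"az": 0,"gripper": 1},{"tx": 0.45,"ty": -0.8,"tz": 0,"ax": 0,"ay": 0,"az": 0,"gripper": 1},{"tx": 0.55,"ty": -1,"tz": 0,"ax": 0,"ay": 0,"az": 0,"gripper": 1},{"tx": 0.55,"ty": -1,"tz": 0,"ax": 0,"ay": 0,"az": 0,"gripper": 1}]}}

```text
time_s: 2.78
eef_pos: [0.5056, -0.0938, 0.4001]
eef_rot: [-3.079, 0.611, 0.003]
contact_force: [-0.8, -0.3, 0.7]
grip_width: 1.004
finger_force: 0.0
```

Emit:
{"op": "send_rows", "data": {"series": [{"tx": 0.1,"ty": -0.25,"tz": 0,"ax": 0,"ay": 0,"az": 0,"gripper": 1},{"tx": 0.15,"ty": -0.5,"tz": 0,"ax": 0,"ay": 0,"az": 0,"gripper": 1},{"tx": 0.15,"ty": -0.7,"tz": 0,"ax": 0,"ay": 0,"az": 0,"gripper": 1},{"tx": 0.15,"ty": -0.7,"tz": 0,"ax": 0,"ay": 0,"az": 0,"gripper": 1},{"tx": 0.15,"ty": -0.7,"tz": 0,"ax": 0,"ay": 0,"az": 0,"gripper": 1}]}}

```text
time_s: 3.4
eef_pos: [0.5856, 0.0178, 0.4015]
eef_rot: [3.076, -0.627, 0.0]
contact_force: [0.4, -0.0, 0.7]
grip_width: 1.0
finger_force: 0.0
```

Run:
```python
from h import *
p=wristpic(); save(p,"w1"); print(sense()["eef_pos"],sense()["time_s"]); a=cv2.imread("pics/w1.png"); cv2.imwrite("pics/w1b.png",cv2.resize(a,(768,576),interpolation=cv2.INTER_CUBIC))
import pickle; pickle.dump(p,open("w1.pkl","wb"))
```

```text
[0.5856089  0.01730687 0.40166824] 3.45
```

View pics/w1b.png

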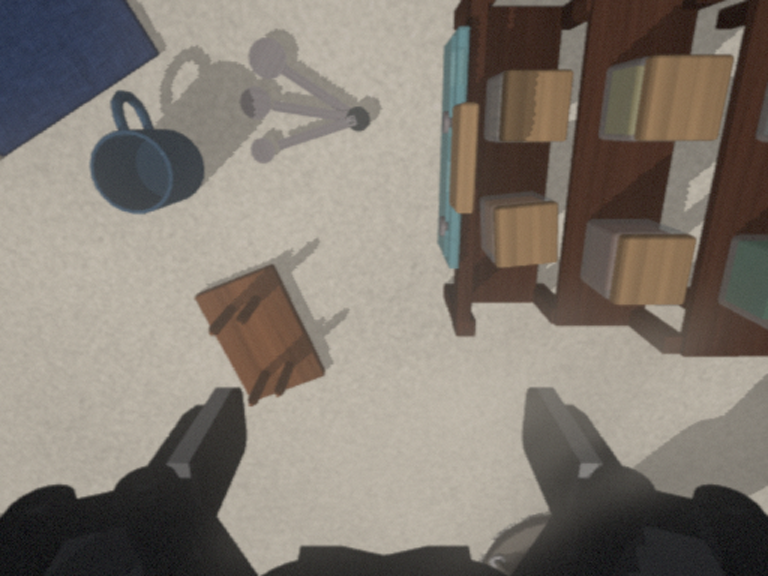

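The wrist view shows the door grip at about (465,157) and the stand base corners at (196,297), (273,265), (324,374), (250,405). The spoons and mug are well clear. I'll fit jointly.

Run:
```python
from h import *
import pickle
w=pickle.load(open("w1.pkl","rb")); a=camera("scene");b=camera("side")
A=lambda L:np.array(L)/2.5+[70,50]
B=lambda L:np.array(L)/1.797+[120,50]
W=lambda L:np.array(L)/1.5
X=np.array([[-.05,-.075,.015],[.05,-.075,.015],[-.05,.075,.015],[.05,.075,.015]]);X[:,1]*=-1
T=np.array([[-.016,-.045,.085],[.016,-.045,.085],[-.016,.045,.085],[.016,.045,.085]]);T[:,1]*=-1
q0=[.51,.214,1.545]
for p,s in((w,1.5),): print((proj(p,place(q0,np.r_[X,T]))*s).round().tolist())
# find correspondences by nearest
def near(p,P,U): 
    pr=proj(p,place(q0,P)); U=np.array(U); return U[[np.argmin(np.linalg.norm(U-x,axis=1)) for x in pr]]
oa=(a,np.r_[X,T],np.r_[near(a,X,A([[663,345],[763,373],[612,452],[718,485]])),near(a,T,A([[695,316],[731,325],[663,379],[699,393]]))])
ob=(b,X,near(b,X,B([[197,423],[313,490],[139,495],[263,580]])))
ow=(w,X,near(w,X,W([[196,297],[273,265],[324,374],[250,405]])))
for n,o in (("a",[oa]),("b",[ob]),("w",[ow]),("all",[oa,ob,ow])):
    q,e=fit(o,q0); print("stand",n,q.round(4),np.abs(e).mean().round(2))
# rack
st=np.array([[-.017,.045,.1],[-.017,-.045,.1]])
oa=(a,st,A([[335,352],[415,305]]));ob=(b,st,B([[248,214],[291,257]]));ow=(w,st,W([[445,122],[444,226]]))
for n,o in (("a",[oa]),("b",[ob]),("w",[ow]),("all",[oa,ob,ow])):
    q,e=fit(o,[.595,-.062,-1.98]); print("rack",n,q.round(4),e.round(1).tolist())
# bamboo segmentation of grip top in wrist
im=w["color"];hsv=cv2.cvtColor(im,cv2.COLOR_RGB2HSV); m=cv2.inRange(hsv,(8,60,80),(25,255,255)); m[:,:295]=0;m[:,320:]=0
n,l,s,c=cv2.connectedComponentsWithStats(m); i=1+np.argmax(s[1:,4]); print(s[i],c[i]); print(cv2.minAreaRect(np.argwhere(l==i)[:,::-1].astype(np.float32)))
crop=im[0:240,280:360]; cv2.imwrite("pics/w1c.png",cv2.cvtColor(cv2.resize(crop[:190],(320*1,760))[:600],cv2.COLOR_RGB2BGR))
```

```text
[[320.0, 372.0], [245.0, 398.0], [265.0, 260.0], [186.0, 291.0], [271.0, 390.0], [244.0, 400.0], [232.0, 317.0], [204.0, 328.0]]
stand a [0.5103 0.214  1.5448] 0.61
stand b [0.4994 0.2112 1.5452] 1.11
stand w [0.5012 0.2099 1.5343] 1.01
stand all [0.5024 0.2117 1.5437] 1.46
rack a [ 0.598  -0.0605 -1.975 ] [[-0.2, 0.3], [0.2, -0.3]]
rack b [ 0.5938 -0.0639 -1.9999] [[-0.3, -0.7], [0.3, 0.6]]
rack w [ 0.5968 -0.0648 -1.9424] [[0.0, 0.1], [-0.0, -0.1]]
rack all [ 0.5963 -0.0639 -1.9558] [[-0.9, -0.6], [-1.0, -1.4], [-1.9, -0.6], [0.2, -0.1], [-0.0, 0.5], [-0.9, 0.3]]
[ 300   68   20  156 1874] [309.94450374 134.30202775]
((309.5, 145.5), (155.0, 19.0), 90.0)
```

View pics/w1c.png

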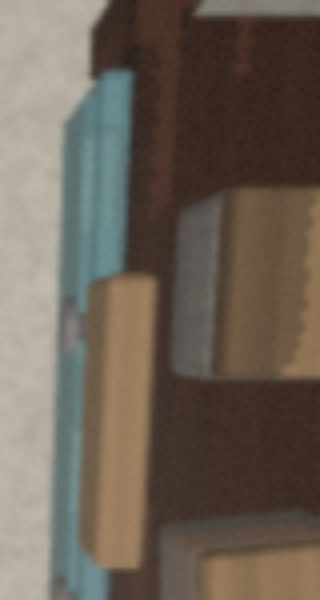

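Run:
```python
from h import *
import pickle
w=pickle.load(open("w1.pkl","rb"))
C=lambda x,y:onplane(w,(280+x/4,y/4),.1715)
for f in (((155,275),(140,570)),((102,280),(92,562))):
    p,q=C(*f[0]),C(*f[1]); d=p-q; print(p.round(4),q.round(4),np.linalg.norm(d).round(4),"rack yaw",np.arctan2(d[1],d[0])-np.pi/2)
c=(C(155,275)+C(140,570)+C(102,280)+C(92,562))/4; print("grip",c)
for yaw in(-1.95,-1.97,-1.99):
    q=[.5963,-.0639,yaw]; d=c[:2]-q[:2]; print(yaw,"grip in rack",d@[np.cos(yaw),np.sin(yaw)],d@[-np.sin(yaw),np.cos(yaw)])
goto([*c[:2],.24],-1.965)
```

```text
[ 0.6505 -0.0834  0.1715] [ 0.5777 -0.0531  0.1715] 0.0789 rack yaw -1.9647527668430302
[ 0.6549 -0.0699  0.1715] [ 0.5852 -0.0412  0.1715] 0.0754 rack yaw -1.9613220907718083
grip [ 0.61706409 -0.06191748  0.1715    ]
-1.95 grip in rack -0.009528150695879322 0.018555115132935947
-1.97 grip in rack -0.00989732269226031 0.01836085392363774
-1.99 grip in rack -0.010262535891526937 0.018159248617578196
P [0.5856 0.0174 0.4018] shift [0.299 0.302 0.81 ] turn [ 0.001 -0.001 -0.006]
```

The crop shows the grip's top edges clearly ((155,275)-(140,570), full length 79 mm), so I have its centre and yaw. Next I'll move above the grip.

Emit:
{"op": "send_rows", "data": {"series": [{"tx": 0.15,"ty": 0.15,"tz": 0.2,"ax": 0,"ay": 0,"az": 0,"gripper": 1},{"tx": 0.3,"ty": 0.3,"tz": 0.45,"ax": 0,"ay": 0,"az": -0.006,"gripper": 1},{"tx": 0.3,"ty": 0.3,"tz": 0.7,"ax": 0,"ay": 0,"az": -0.006,"gripper": 1},{"tx": 0.3,"ty": 0.3,"tz": 0.8,"ax": 0,"ay": 0,"az": -0.006,"gripper": 1},{"tx": 0.3,"ty": 0.3,"tz": 0.8,"ax": 0,"ay": 0,"az": -0.006,"gripper": 1}]}}

```text
time_s: 4.18
eef_pos: [0.6162, -0.0608, 0.2394]
eef_rot: [3.08, -0.613, -0.007]
contact_force: [-0.4, 0.7, -0.5]
grip_width: 1.003
finger_force: 0.0
```

Run:
```python
from h import *
import pickle
p=wristpic(); pickle.dump(p,open("w2.pkl","wb")); save(p,"w2"); s=sense(); print(s["eef_pos"],s["eef_rot"],s["time_s"])
a=cv2.imread("pics/w2.png"); cv2.imwrite("pics/w2b.png",cv2.resize(a,(768,576),interpolation=cv2.INTER_CUBIC))
```

```text
[ 0.61744985 -0.06027977  0.24154279] [ 3.08075228e+00 -6.12105288e-01 -3.98301368e-04] 4.225
```

View pics/w2b.png

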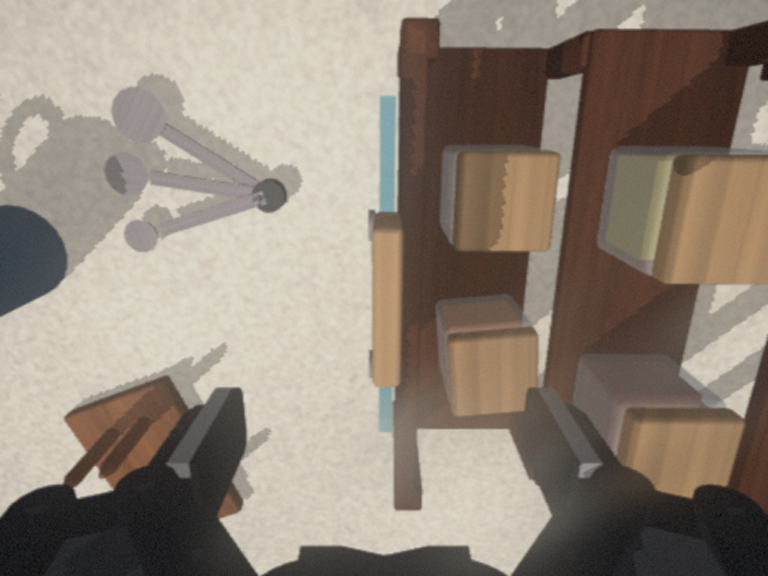

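Wrist view: the grip's top face is (375,212)–(400,386), the stud heads peep out at (372,225) and (372,363), and the jaws are about symmetric around the strip.

Run:
```python
from h import *
import pickle
w=pickle.load(open("w2.pkl","rb"))
C=lambda x,y,z:onplane(w,(x/1.5,y/1.5),z)
g=[C(375,212,.1715),C(402,213,.1715),C(400,386,.1715),C(373,384,.1715)]
for i,j in((0,3),(1,2),(0,1)): d=g[i]-g[j]; print(np.linalg.norm(d).round(4),np.arctan2(d[1],d[0])-np.pi/2)
c=np.mean(g,0); print("grip",c)
yd=lambda yaw:np.array([-np.sin(yaw),np.cos(yaw),0])
s1,s2=C(371,225,.103),C(371,364,.103); print(s1,s2,np.linalg.norm(s1-s2)); m=(s1+s2)/2
for yaw in(-1.955,-1.97): print("keys y",(c-m)@yd(yaw)+.025, "grip x from heads",(c-m)@[np.cos(yaw),np.sin(yaw),0])
p1,p2=C(388,97,.1265),C(387,432,.1265); d=p1-p2; print("panel",np.linalg.norm(d),np.arctan2(d[1],d[0])-np.pi/2,((p1+p2)/2))
r1,r2=C(412,20,.115),C(396,508,.115);print("rail?",np.linalg.norm(r1-r2),(((r1+r2)/2-m)@yd(-1.96)))
goto([*c[:2],.136],-1.96)
```

```text
0.0838 -1.9807146415149965
0.0844 -1.962608967527972
0.0116 -0.42985231174234473
grip [ 0.62108132 -0.06506977  0.1715    ]
[ 0.64577998 -0.06566397  0.103     ] [ 0.56362255 -0.03083366  0.103     ] 0.08923560723637207
keys y 0.04649075020051993 grip x from heads 0.009455074230462985
keys y 0.0466301533314916 grip x from heads 0.009131661389959403
panel 0.19092524428497043 -1.963631147560843 [ 0.61630002 -0.06355147  0.1265    ]
rail? 0.29505895154739264 -0.00030633785146637143
P [ 0.6174 -0.0603  0.2415] shift [0.026 0.015 0.528] turn [ 0.     0.    -0.002]
```

Emit:
{"op": "send_rows", "data": {"series": [{"tx": 0.015,"ty": 0.015,"tz": 0.2,"ax": 0,"ay": 0,"az": 0,"gripper": 1},{"tx": 0.015,"ty": 0.015,"tz": 0.4,"ax": 0,"ay": 0,"az": 0,"gripper": 1},{"tx": 0.015,"ty": 0.015,"tz": 0.53,"ax": 0,"ay": 0,"az": 0,"gripper": 1},{"tx": 0.015,"ty": 0.015,"tz": 0.53,"ax": 0,"ay": 0,"az": 0,"gripper": 0.6},{"tx": 0.015,"ty": 0.015,"tz": 0.53,"ax": 0,"ay": 0,"az": 0,"gripper": 0.3},{"tx": 0.015,"ty": 0.015,"tz": 0.53,"ax": 0,"ay": 0,"az": 0,"gripper": 0},{"tx": 0.015,"ty": 0.015,"tz": 0.53,"ax": 0,"ay": 0,"az": 0,"gripper": 0},{"tx": 0.015,"ty": 0.015,"tz": 0.53,"ax": 0,"ay": 0,"az": 0,"gripper": 0}], "newtons": 50}}

```text
time_s: 5.22
eef_pos: [0.6203, -0.0633, 0.1369]
eef_rot: [3.081, -0.61, 0.004]
contact_force: [-0.7, -1.2, 3.9]
grip_width: 0.157
finger_force: 51.3
```

Emit:
{"op": "send_rows", "data": {"series": [{"tx": 0,"ty": 0,"tz": 0,"ax": 0,"ay": 0,"az": 0,"gripper": 0},{"tx": 0,"ty": 0,"tz": 0,"ax": 0,"ay": 0,"az": 0,"gripper": 0}]}}

```text
time_s: 5.48
eef_pos: [0.6203, -0.0633, 0.1368]
eef_rot: [3.082, -0.61, 0.004]
contact_force: [-0.6, -0.6, 6.3]
grip_width: 0.154
finger_force: 51.5
```

Run:
```python
from h import *
s=sense(); print(s["eef_pos"],s["contact_force"],s["wrist_torque"],s["grip_width"],s["finger_force"],s["time_s"])
goto([0.6185,-.0645,.136],-1.96)
```

```text
[ 0.62028583 -0.06331432  0.13681992] [-0.62080513 -0.56160493  6.28583806] [-0.16817556  0.23778927  0.04454295] 0.1536441132694506 51.466503739356995 5.475
P [ 0.6203 -0.0633  0.1368] shift [-0.006  0.009  0.004] turn [-0.    -0.002 -0.001]
```

Emit:
{"op": "send_rows", "data": {"series": [{"tx": 0,"ty": 0,"tz": -0.006,"ax": 0,"ay": 0,"az": 0,"gripper": 0},{"tx": -0.05,"ty": 0,"tz": -0.006,"ax": 0,"ay": 0,"az": 0,"gripper": 0},{"tx": -0.1,"ty": 0,"tz": -0.006,"ax": 0,"ay": 0,"az": 0,"gripper": 0},{"tx": -0.14,"ty": 0,"tz": -0.006,"ax": 0,"ay": 0,"az": 0,"gripper": 0},{"tx": -0.18,"ty": 0,"tz": -0.006,"ax": 0,"ay": 0,"az": 0,"gripper": 0},{"tx": -0.2,"ty": 0,"tz": -0.006,"ax": 0,"ay": 0,"az": 0,"gripper": 0},{"tx": -0.2,"ty": 0,"tz": -0.006,"ax": 0,"ay": 0,"az": 0,"gripper": 0}]}}

```text
time_s: 6.35
eef_pos: [0.5812, -0.0473, 0.1356]
eef_rot: [3.082, -0.609, -0.004]
contact_force: [0.1, 0.7, -2.7]
grip_width: 0.156
finger_force: 50.4
```

Run:
```python
from h import *
s=sense(); print(s["eef_pos"],s["contact_force"],s["wrist_torque"],s["time_s"])
a=camera("scene")["color"][130:250,150:270]; b=camera("side")["color"][120:240,220:320]
o=np.hstack([cv2.resize(a,(430,430),interpolation=cv2.INTER_CUBIC),cv2.resize(b,(358,430),interpolation=cv2.INTER_CUBIC)])
cv2.imwrite("pics/s1.png",cv2.cvtColor(o,cv2.COLOR_RGB2BGR))
```

```text
[ 0.58117248 -0.04727676  0.13560678] [ 0.10821843  0.74307354 -2.66235765] [-0.04802287 -0.02237339  0.02454327] 6.35
```

View pics/s1.png

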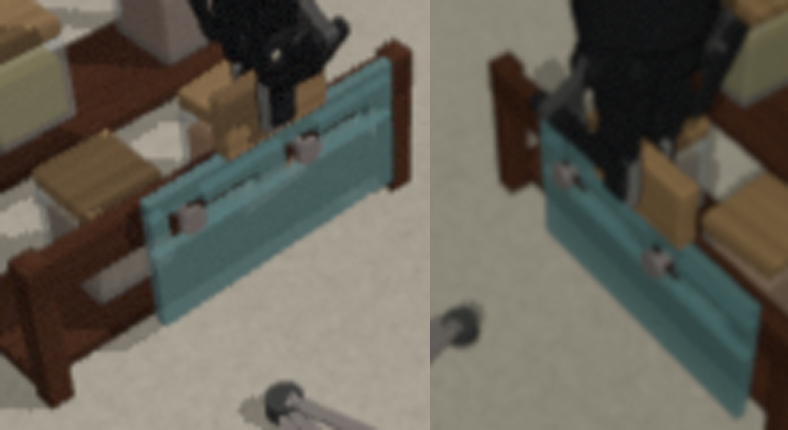

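The door is at the wide ends: in both views the heads (scene crop (190,217) and (303,150)) sit inside the dark holes, within a few mm once parallax is counted. I'll raise it about 2.5 mm and draw it off gently.

Emit:
{"op": "send_rows", "data": {"series": [{"tx": 0.005,"ty": 0,"tz": -0.012,"ax": 0,"ay": 0,"az": 0,"gripper": 0},{"tx": 0.005,"ty": 0,"tz": -0.012,"ax": 0,"ay": 0,"az": 0,"gripper": 0},{"tx": 0.005,"ty": -0.02,"tz": -0.012,"ax": 0,"ay": 0,"az": 0,"gripper": 0},{"tx": 0.005,"ty": -0.04,"tz": -0.012,"ax": 0,"ay": 0,"az": 0,"gripper": 0},{"tx": 0.005,"ty": -0.05,"tz": -0.012,"ax": 0,"ay": 0,"az": 0,"gripper": 0},{"tx": 0.005,"ty": -0.05,"tz": -0.012,"ax": 0,"ay": 0,"az": 0,"gripper": 0}]}}

```text
time_s: 7.2
eef_pos: [0.5873, -0.0384, 0.1389]
eef_rot: [-3.082, 0.608, 0.0]
contact_force: [-0.5, 0.2, -2.3]
grip_width: 0.159
finger_force: 50.4
```

Emit:
{"op": "send_rows", "data": {"series": [{"tx": 0,"ty": -0.03,"tz": 0,"ax": 0,"ay": 0,"az": 0,"gripper": 0},{"tx": 0,"ty": -0.07,"tz": 0,"ax": 0,"ay": 0,"az": 0,"gripper": 0},{"tx": 0,"ty": -0.13,"tz": 0,"ax": 0,"ay": 0,"az": 0,"gripper": 0},{"tx": 0,"ty": -0.2,"tz": 0,"ax": 0,"ay": 0,"az": 0,"gripper": 0},{"tx": 0,"ty": -0.2,"tz": 0,"ax": 0,"ay": 0,"az": 0,"gripper": 0}]}}

```text
time_s: 7.82
eef_pos: [0.6028, 0.0012, 0.139]
eef_rot: [-3.081, 0.603, -0.0]
contact_force: [-1.4, 0.5, -2.6]
grip_width: 0.155
finger_force: 50.4
```

Run:
```python
from h import *
s=sense(); print(s["eef_pos"],s["contact_force"],s["time_s"],s["qpos"].round(2))
goto([0.507,.2117,.24],1.5437)
```

```text
[0.60283645 0.00119417 0.13896441] [-1.42313405  0.51103174 -2.56507891] 7.825 [ 0.24  0.51 -0.4   1.49  0.21  1.18 -2.15]
P [0.6028 0.0012 0.139 ] shift [-0.841 -0.795 -0.503] turn [-0.001  0.    -0.229]
```

Emit:
{"op": "send_rows", "data": {"series": [{"tx": 0,"ty": -0.02,"tz": -0.2,"ax": 0,"ay": 0,"az": 0,"gripper": 0},{"tx": -0.05,"ty": -0.06,"tz": -0.4,"ax": 0,"ay": 0,"az": -0.05,"gripper": 0},{"tx": -0.2,"ty": -0.12,"tz": -0.555,"ax": 0,"ay": 0,"az": -0.1,"gripper": 0},{"tx": -0.4,"ty": -0.2,"tz": -0.555,"ax": 0,"ay": 0,"az": -0.17,"gripper": 0},{"tx": -0.55,"ty": -0.25,"tz": -0.555,"ax": 0,"ay": 0,"az": -0.229,"gripper": 0},{"tx": -0.64,"ty": -0.274,"tz": -0.555,"ax": 0,"ay": 0,"az": -0.229,"gripper": 0},{"tx": -0.64,"ty": -0.274,"tz": -0.555,"ax": 0,"ay": 0,"az": -0.229,"gripper": 0},{"tx": -0.64,"ty": -0.274,"tz": -0.555,"ax": 0,"ay": 0,"az": -0.229,"gripper": 0}]}}

```text
time_s: 8.82
eef_pos: [0.5061, 0.0957, 0.2498]
eef_rot: [3.14, -0.054, 0.001]
contact_force: [0.2, 0.6, -2.9]
grip_width: 0.158
finger_force: 50.4
```

Run:
```python
from h import *
import pickle
p=wristpic(); pickle.dump(p,open("w3.pkl","wb")); save(p,"w3"); s=sense(); print(s["eef_pos"],s["eef_rot"],s["contact_force"],s["time_s"])
a=cv2.imread("pics/w3.png"); cv2.imwrite("pics/w3b.png",cv2.resize(a,(768,576),interpolation=cv2.INTER_CUBIC))
```

```text
[0.50609665 0.09569469 0.24963649] [ 3.14031942e+00 -5.38980137e-02  6.19043328e-04] [ 4.92856565e-01  7.02069027e-04 -2.03319281e+00] 8.875
```

View pics/w3b.png

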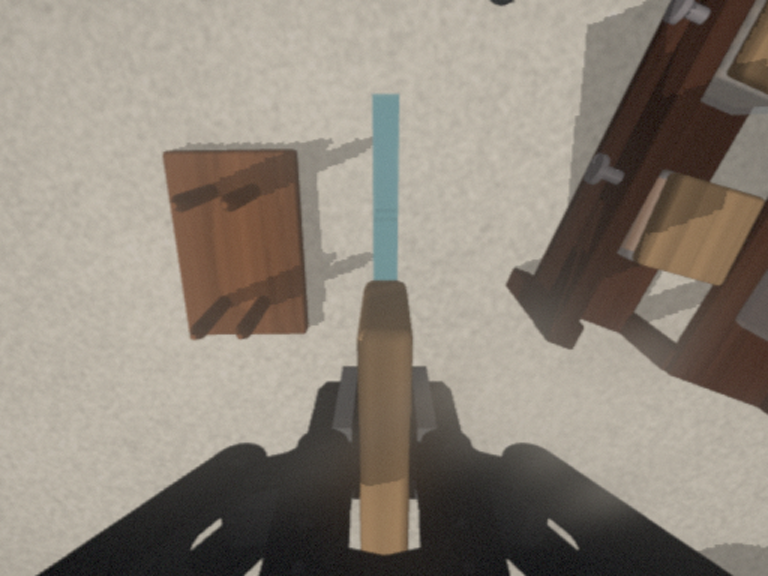

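The door is held straight at u≈386. The stand's base corners are (164,152), (297,150), (307,332), (190,336), with dowel tips at (175,203), (228,205), (196,333), (241,333).

Run:
```python
from h import *
import pickle
w=pickle.load(open("w3.pkl","rb"))
# world: image left=+y, image up=+x ; stand y ~ -x world
X=np.array([[.05,-.075,.015],[-.05,-.075,.015],[-.05,.075,.015],[.05,.075,.015]])
T=np.array([[.016,-.045,.085],[-.016,-.045,.085],[.016,.045,.085],[-.016,.045,.085]])
U=np.array([[164,152],[297,150],[307,332],[190,336]])/1.5
V=np.array([[175,204],[228,206],[196,333],[241,333]])/1.5
for n,o in(("c",[(w,X,U)]),("t",[(w,T,V)]),("ct",[(w,X,U),(w,T,V)])):
    q,e=fit(o,[.5,.21,1.54]); print(n,q.round(4),e.round(1).tolist())
# door panel pixel -> y offset in tool
s=sense(); M=R.from_rotvec(s["eef_rot"]).as_matrix()
for uv,dx in(((386,95),0),((386,250),0)):
    x=onplane(w,(uv[0]/1.5,uv[1]/1.5),s["eef_pos"][2]+.019-.0065-.0285); print("panel top pt in tool",(M.T@(x-s["eef_pos"])).round(4))
```

```text
c [0.5017 0.2089 1.5435] [[-0.9, -0.9], [0.2, -0.2], [1.1, 2.2], [-0.2, 0.0]]
t [0.5031 0.2088 1.5444] [[0.7, -0.5], [-0.5, -2.1], [-0.7, 1.6], [0.5, 1.3]]
ct [0.5024 0.2089 1.5436] [[-1.0, -1.5], [0.2, -0.8], [1.0, 1.7], [-0.2, -0.5], [0.8, 0.2], [-0.5, -1.4], [-0.7, 2.1], [0.5, 1.9]]
panel top pt in tool [0.0925 0.0011 0.016 ]
panel top pt in tool [0.0445 0.0012 0.016 ]
```

Emit:
{"op": "send_rows", "data": {"series": [{"tx": -0.01,"ty": -0.15,"tz": 0,"ax": 0,"ay": 0,"az": 0,"gripper": 0},{"tx": -0.02,"ty": -0.35,"tz": 0,"ax": 0,"ay": 0,"az": -0.004,"gripper": 0},{"tx": -0.03,"ty": -0.5,"tz": 0,"ax": 0,"ay": 0,"az": -0.004,"gripper": 0},{"tx": -0.03,"ty": -0.571,"tz": 0,"ax": 0,"ay": 0,"az": -0.004,"gripper": 0},{"tx": -0.03,"ty": -0.571,"tz": 0,"ax": 0,"ay": 0,"az": -0.004,"gripper": 0},{"tx": -0.03,"ty": -0.571,"tz": 0,"ax": 0,"ay": 0,"az": -0.004,"gripper": 0}]}}

```text
time_s: 9.62
eef_pos: [0.5033, 0.2095, 0.2496]
eef_rot: [3.139, -0.044, -0.0]
contact_force: [0.3, -0.5, -1.8]
grip_width: 0.157
finger_force: 50.4
```

Run:
```python
from h import *
p=wristpic(); s=sense(); print(s["eef_pos"],s["eef_rot"],s["time_s"])
a=p["color"][40:240,150:350]; b=camera("side")["color"][184:384,150:350]
o=np.hstack([cv2.resize(x,(400,400),interpolation=cv2.INTER_CUBIC) for x in(a,b)])
cv2.imwrite("pics/s2.png",cv2.cvtColor(o,cv2.COLOR_RGB2BGR))
print(2*(proj(p,place([.5024,.2089,1.5436],[[i*.016,j*.045,.085] for i in(-1,1) for j in(-1,1)]))-[150,40]).round(1))
```

```text
[0.50327538 0.2095198  0.24966466] [ 3.13954914e+00 -4.39114345e-02  1.39358566e-04] 9.675
[[245.8 177.6]
 [242.8 356. ]
 [177.  177.6]
 [180.2 356. ]]
```

View pics/s2.png

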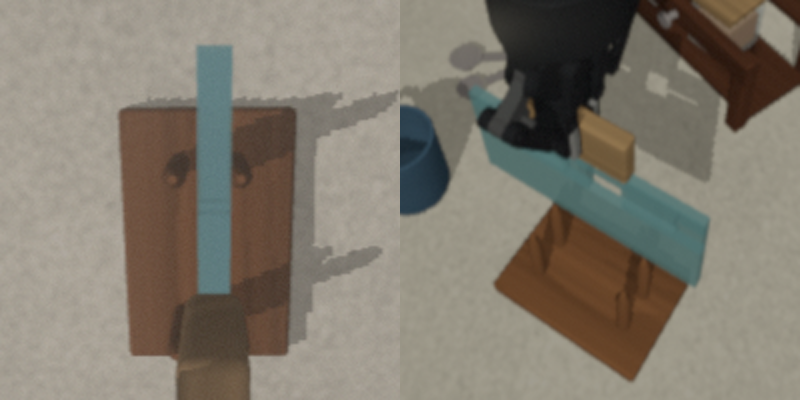

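The panel lies between the dowel tips (≈174 and 241, panel 197–232 in the left view) and is about 1.5–2 mm to the right of centre. I'll correct and lower.

Emit:
{"op": "send_rows", "data": {"series": [{"tx": 0,"ty": -0.008,"tz": 0,"ax": 0,"ay": 0,"az": 0,"gripper": 0},{"tx": 0,"ty": -0.008,"tz": 0.15,"ax": 0,"ay": 0,"az": 0,"gripper": 0},{"tx": 0,"ty": -0.008,"tz": 0.28,"ax": 0,"ay": 0,"az": 0,"gripper": 0},{"tx": 0,"ty": -0.008,"tz": 0.36,"ax": 0,"ay": 0,"az": 0,"gripper": 0},{"tx": 0,"ty": -0.008,"tz": 0.44,"ax": 0,"ay": 0,"az": 0,"gripper": 0},{"tx": 0,"ty": -0.008,"tz": 0.52,"ax": 0,"ay": 0,"az": 0,"gripper": 0},{"tx": 0,"ty": -0.008,"tz": 0.58,"ax": 0,"ay": 0,"az": 0,"gripper": 0},{"tx": 0,"ty": -0.008,"tz": 0.58,"ax": 0,"ay": 0,"az": 0,"gripper": 0}]}}

```text
time_s: 10.72
eef_pos: [0.5018, 0.2131, 0.1328]
eef_rot: [3.14, -0.038, -0.003]
contact_force: [0.6, 0.1, -1.6]
grip_width: 0.158
finger_force: 50.4
```

Emit:
{"op": "send_rows", "data": {"series": [{"tx": 0,"ty": 0,"tz": 0.02,"ax": 0,"ay": 0,"az": 0,"gripper": 0},{"tx": 0,"ty": 0,"tz": 0.03,"ax": 0,"ay": 0,"az": 0,"gripper": 0},{"tx": 0,"ty": 0,"tz": 0.04,"ax": 0,"ay": 0,"az": 0,"gripper": 0},{"tx": 0,"ty": 0,"tz": 0.04,"ax": 0,"ay": 0,"az": 0,"gripper": 0}]}}

```text
time_s: 11.22
eef_pos: [0.5025, 0.2135, 0.1259]
eef_rot: [3.141, -0.038, 0.0]
contact_force: [0.1, -0.3, -2.8]
grip_width: 0.154
finger_force: 50.4
```

Emit:
{"op": "send_rows", "data": {"series": [{"tx": 0,"ty": 0,"tz": 0.008,"ax": 0,"ay": 0,"az": 0,"gripper": 0},{"tx": 0,"ty": 0,"tz": 0.014,"ax": 0,"ay": 0,"az": 0,"gripper": 0},{"tx": 0,"ty": 0,"tz": 0.014,"ax": 0,"ay": 0,"az": 0,"gripper": 0}]}}

```text
time_s: 11.6
eef_pos: [0.5025, 0.2139, 0.1256]
eef_rot: [3.141, -0.038, 0.002]
contact_force: [-4.7, -2.5, 9.8]
grip_width: 0.157
finger_force: 52.2
```

Firm contact (about 10 N) at the height I expected. A quick look before letting go.

Run:
```python
from h import *
a=camera("scene")["color"][140:300,280:440]; b=camera("side")["color"][224:384,160:320]
o=np.hstack([cv2.resize(x,(400,400),interpolation=cv2.INTER_CUBIC) for x in(a,b)])
cv2.imwrite("pics/s3.png",cv2.cvtColor(o,cv2.COLOR_RGB2BGR))
```

```text
(no output)
```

View pics/s3.png

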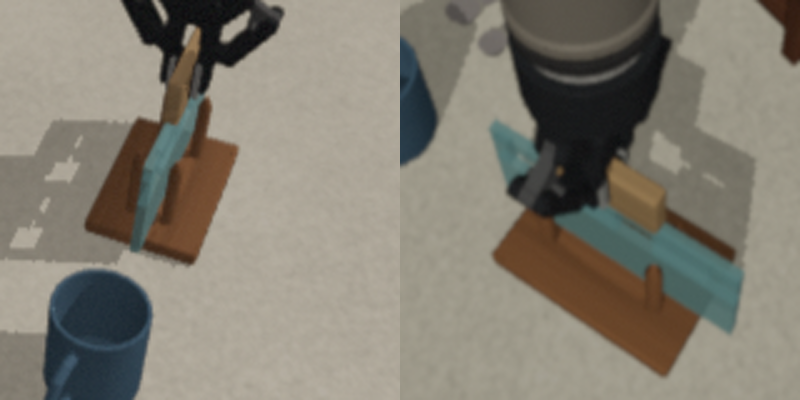

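Both views show the panel standing between the dowels with its lower edge on the base, so I'll release and retreat upward.

Emit:
{"op": "send_rows", "data": {"series": [{"tx": 0,"ty": 0,"tz": -0.006,"ax": 0,"ay": 0,"az": 0,"gripper": 0},{"tx": 0,"ty": 0,"tz": -0.006,"ax": 0,"ay": 0,"az": 0,"gripper": 0.25},{"tx": 0,"ty": 0,"tz": -0.006,"ax": 0,"ay": 0,"az": 0,"gripper": 0.5},{"tx": 0,"ty": 0,"tz": -0.006,"ax": 0,"ay": 0,"az": 0,"gripper": 0.8},{"tx": 0,"ty": 0,"tz": -0.006,"ax": 0,"ay": 0,"az": 0,"gripper": 1},{"tx": 0,"ty": 0,"tz": -0.006,"ax": 0,"ay": 0,"az": 0,"gripper": 1},{"tx": 0,"ty": 0,"tz": -0.006,"ax": 0,"ay": 0,"az": 0,"gripper": 1}]}}

```text
time_s: 12.58
eef_pos: [0.5025, 0.2135, 0.1243]
eef_rot: [3.141, -0.038, -0.0]
contact_force: [-0.1, -0.8, 0.2]
grip_width: 1.003
finger_force: 0.0
```

Emit:
{"op": "send_rows", "data": {"series": [{"tx": 0,"ty": 0,"tz": -0.15,"ax": 0,"ay": 0,"az": 0,"gripper": 1},{"tx": 0,"ty": 0,"tz": -0.35,"ax": 0,"ay": 0,"az": 0,"gripper": 1},{"tx": 0,"ty": 0,"tz": -0.55,"ax": 0,"ay": 0,"az": 0,"gripper": 1},{"tx": 0,"ty": 0,"tz": -0.75,"ax": 0,"ay": 0,"az": 0,"gripper": 1},{"tx": 0,"ty": 0,"tz": -0.8,"ax": 0,"ay": 0,"az": 0,"gripper": 1},{"tx": 0,"ty": 0,"tz": -0.8,"ax": 0,"ay": 0,"az": 0,"gripper": 1}]}}

```text
time_s: 13.32
eef_pos: [0.5026, 0.2136, 0.2843]
eef_rot: [-3.141, 0.038, -0.001]
contact_force: [0.4, -0.9, -0.3]
grip_width: 1.001
finger_force: 0.0
```

Run:
```python
from h import *
a=camera("scene")["color"][140:300,280:440]; b=wristpic()["color"][40:300,120:380]
print(sense()["eef_pos"],sense()["contact_force"])
o=np.hstack([cv2.resize(x,(400,400),interpolation=cv2.INTER_CUBIC) for x in(a,b)])
cv2.imwrite("pics/s4.png",cv2.cvtColor(o,cv2.COLOR_RGB2BGR))
```

```text
[0.50177276 0.21290202 0.28261182] [-0.038124    0.02213203  0.08305468]
```

View pics/s4.png

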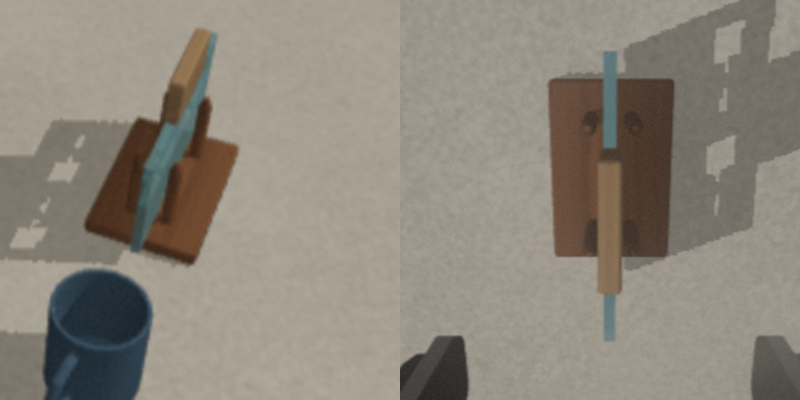

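The door stands upright, centred and free in the slot, and the robot is clear.

```bash
python3 -c "
from bench import *
print(job_done())"
```

```text
the job is handed in; nothing more can be done
None
```

I slid the door off the rack's studs and stood it upright in the drying stand's slot, seated on the base, and let go; the job is handed in at about 13 s with no result returned, and I saw no sign that the jars, spoons or mug moved, though I didn't measure them again.

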